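# Charge a grinding jar from the ball dispenser and hold its gate open

## Task

Charge the grinding jar with the three steel balls: lift the blue feed tray by its orange bar to about 45 degrees so that the balls roll into the clear chamber, keep it there a moment, then bring the tray back down level. Then pull the spring-return gate by its orange knob until its white index line stands at the red pointer, so that the balls drop into the jar, and finish while still holding the gate there: do not let go. Leave the jar, the pointer and the other things on the bench where they stand.

Things in the scene. Friction and masses are not known exactly. Their poses are not given: they have to be found in the camera images.
- dispenser: ball dispenser bolted to the bench: white base 150 x 170 x 10 mm, four steel legs, clear chamber on top. Origin: centre of its underside; z up; y points to the tray side; the gate pulls out to -y; pointer rail on the +x side. Chamber: open top, inside 58 (x) by 32 mm (y) over the origin, floor (the gate) at z = 104 mm, walls up to 166 mm, the highest point while the tray is level
- tray (a joint): angle of the blue feed tray (rad): 0 = level on its stop, grows as the bar is lifted, stop at 1.2; 45 degrees = 0.785. Stiff hinge (0.3 N m of friction): it stays where it is left and must be brought back down. Its inner floor slopes down away from the chamber by 0.31 rad, so the balls roll out only beyond that angle
- tray_hinge (a point): point on the tray's hinge axis, half-way along it. The axis is the dispenser's x axis direction, at y = 18 mm, z = 136 mm of the dispenser
- tray_bar (a point): centre of the tray's orange bar: round, 10 mm thick, parallel to the hinge axis, 160 mm from it and at its height when level. 64 mm free between its side arms, 39 mm free on the chamber side up to the tray's end wall (top 12 mm above the bar's centre), open below and outside. It can turn between the pads, so the gripper may stay upright
- gate (a joint): how far the gate slide is pulled out (m): 0 = shut (chamber floor closed), grows as it is pulled to the dispenser's -y, stop at 0.068. A spring shuts it: about 4.5 N at 0 and 150 N/m more, about 10 to 12 N at the pointer. The chamber is wholly open from 0.035 on
- gate_knob (a point): middle of the gate's orange knob: an upright round post 16 mm thick, standing 50 mm high on the 30 mm wide steel slide; this point is 16 mm below its top and 34 mm above the slide. It moves with the gate. 56 mm free between it and the chamber wall when shut, more when pulled
- gate_index (a point): end of the white index line that lies across the slide at the knob and points to dispenser +x, 50 mm from the knob's axis and level with it along y; it moves with the gate
- mark (a joint): setting of the red pointer (m): the value of joint gate at which the index line stands at the pointer. It differs from run to run (0.036 to 0.050) and must not be moved
- mark_tip (a point): tip of the red pointer on its rail beside the slide (pointer's top 111 mm above the bench); the index line is at the mark when gate_index has the same y in the dispenser's frame as this point
- jar: open grinding jar of dark steel with a green band, 88 mm across, 64 mm high, standing on the dispenser's base under the chamber; origin under its centre
- jar_in (a point): centre of the jar's inner floor, 6 mm above its underside; inside it is 78 mm across
- ball0_center (a point): centre of a steel grinding ball, 18 mm across, 24 g; starts in the feed tray
- ball1_center (a point): centre of a steel grinding ball, 18 mm across, 24 g; starts in the feed tray
- ball2_center (a point): centre of a steel grinding ball, 18 mm across, 24 g; starts in the feed tray
- rack: bystander: yellow tube rack with capped tubes, 130 x 170 mm, 116 mm high; origin under its centre
- bottle: bystander: amber bottle with blue cap, 68 mm across, 150 mm high; origin under its centre
- beaker: bystander: glass beaker, 72 mm across, 88 mm high, with a steel spatula standing in it up to 128 mm; origin under its centre

How it is judged:
By the outcome, as a careful person would: the job done as asked, in the order asked, and still so for the second after the job is handed in, while the arm keeps its last pose, push and grip.
It also fails if it takes over 54 s, if anything falls off the work surface, if the arm or the gripper's body presses on something with over 40 N, if the wrist force passes 120 N, or if a joint passes its speed limit or range.

## Robot

A 6-joint arm with a two-finger parallel gripper is mounted at the origin on the work surface. World frame = base frame: x ahead of the robot, y to its left, z up, the work surface at z = 0. Lengths are in mm, angles in rad, forces in N, time in s.
With the tool pointing down it reaches from about 300 to 775 mm from the base axis. Payload 14.6 kg.
Tool frame: the origin (TCP) lies on the centre line of the jaws, within the pads' length; the fingertips stand ahead of it and the grasp point (between the pads) is the TCP (manip.tip_reach is the z of the fingertips in the tool frame, in mm); z points along the fingers, y is the direction in which the jaws open and shut (so a half turn about z gives the same grasp; the last joint's range is limited). The gripper opens to 94 mm and grips with 3 to 60 N. Pads are 16 mm wide; open, the fingers measure 119 mm over their backs; the gripper's body (75 mm by 177 mm) begins 78 mm behind the grasp point.
Start: joints at [-1.225, 0.3, 1.521, -0, 1.321, -0.067], TCP at [220.639, -503.794, 224.446] pointing down, gripper open.
Joint ranges: [-3.03, 3.03], [-0.79, 2.21], [0.23, 2.52], [-1.04, 4.18], [0, 3.07], [-2.55, 2.55]. Speed limits (rad/s): [2.22, 2.22, 2.57, 3.14, 3.14, 3.14].

## Interface

Orientations are given as [roll, pitch, yaw] about the fixed x, y, z axes, in that order (R = Rz(yaw) Ry(pitch) Rx(roll)).
In Python, from cell import manip, camera, search_frame, masks_of, tip_of gives the robot as it stands.
- The arm moves only by the tool send_rows, never from a script. Its argument "plan" is a list of rows, each an object with "travel": the shift along the tool's x, y, z in mm, a list of three; "delta_rot": the turn, a rotation vector about the tool's x, y, z in degrees, a list of three; "fingers": the gripper's target within -1 to 1 (shut at 1, half-way at 0, fully open at -1). In form: [{"travel": [dx, dy, dz], "delta_rot": [wx, wy, wz], "fingers": fingers}, ...]. A call has 1 to 20 rows; each row shifts and turns the commanded pose from where the row before left it, along the tool's axes as they then stand; what a row does not reach is not made up. A row lasts 1/8 s, in which the tool goes at most 62.5 mm and 10.7 degrees, less where a joint would pass 70% of its speed; a pose out of reach is approached as far as the arm can. A call is refused whole if a number of a shift passes 62.5 or a number of a turn 10.7, either way. A call with a gripper value outside its range is refused whole. The fingers move at their own pace and stop on an object; "grip_force" is the grip in N (left out, the last holds). Time passes only in rows, so rows that do not move let the fingers close. It gives the time, the measured TCP pose, the force and the opening at its end, in the units of the state.
- manip.read_state(): the state, without advancing time (a new reading comes with each control period).
- camera(name): name is "scene" or "top" or "wrist"; returns a dict with "color" (420x560x3 uint8, red, green, blue), "z_map" (420x560 float32, mm along the optical axis (not along the pixel's ray), 0 where there is no reading), "fov_y" (degrees; the focal length in pixels is half the picture's height over the tangent of half this angle, whatever the lens; pixels are square), "cx", "cy" (the principal point, pixels), "k1" (the pictures are not rectified: a ray, as slopes to the right and down, at radius r is drawn at 1 + k1 r^2 times it, then the intrinsics apply), "world_from_camera" (4x4, takes a point from camera to world coordinates); the wrist camera has in their place "tool_from_camera" (4x4, takes a point from camera to tool coordinates, whose origin is the TCP and whose axes are the flange's). Camera axes: x right, y up, looking along -z (the intrinsics and any distortion apply to the point x, -y, -z); pixel columns grow to the right and rows downward; lengths in mm; the calibration is good to about 2 mm. A picture is of the moment at which its call begins: read the wrist's pose just before it.
- manip.sign_off(): hands the job in, once; it reports no verdict.
Trained networks look in the newest picture that a camera, given by its name, has taken for a name from the list of things; names that differ only in an ending like _2 or _b are one class to them, and where a whole thing is asked for, a point or a joint stands for the part that bears it (a point fixed in the world has none). Each returns a list of dicts, best first, with "confidence" (0 to 1); they miss things now and then, are a little off and sometimes report something else, mostly with a low value. They report only what shows in the picture. A call takes as long as a camera call.
- search_frame(name, camera): "at" ([x, y, z] in mm, in the coordinates of the camera as it stood for that picture, good to about 4 mm: the middle of the surface that is visible of it).
- masks_of(name, camera): "region" (420x560 bool, what is visible of it).
- tip_of(name, camera): "at" ([x, y, z] in mm, in the coordinates of the camera as it stood for that picture, good to about 4 mm: a listed point, or the origin of a listed thing).
The state is a dict: "clock": time; "joints": joint angles; "qd": joint speeds; "effort": joint torques, N m; "eef_pos": TCP position; "eef_rot": TCP orientation; "wrist_force": force on the tool from outside, world axes, zero at the start; "moment": the same for the moment, N m; "finger_gap": finger opening in mm.
Only numpy, scipy, OpenCV 4.12 (cv2) and the standard library are available. Lean on these libraries where they do the work, as an engineer would, in place of code of your own. Each camera call takes 0.05 s, during which the arm holds its last target. There are 200 camera calls.

## Working session

There is one attempt and no reset: what is moved stays moved. The work goes in short steps, Python scripts to look and compute and a tool call to move; the robot and the scene stay as the last step left them, time stands still between calls to the robot, and variables do not carry over. Pictures are saved under pics/ and viewed, about 8 in all and at most 12, crops included, and the job is handed in when it is done.

Besides the shell and the picture viewer there is one more tool, called after "Call:" as a command line: name --argument value ..., lists and objects as JSON in quotes. send_rows: Moves the arm, as the interface text tells. Its arguments: {"type":"object","properties":{"plan":{"type":"array"},"grip_force":{"type":"number"}},"required":["plan"]}

```bash
mkdir -p pics; cat > h.py <<'E'
import numpy as np, cv2
from cell import manip, camera, search_frame, masks_of, tip_of
from scipy.spatial.transform import Rotation as Ro
def tool():
    s=manip.read_state(); T=np.eye(4); T[:3,:3]=Ro.from_euler('xyz',s['eef_rot']).as_matrix(); T[:3,3]=s['eef_pos']; return T
def shot(n):
    W=tool(); c=camera(n); c['W']=c['world_from_camera'] if n!='wrist' else W@c['tool_from_camera']; return c
def w(c,p): return (np.array(c['W'])@np.r_[p,1])[:3]
def f(c): return 210/np.tan(np.radians(c['fov_y']/2))
def pix(c,p):
    q=np.linalg.inv(c['W'])@np.r_[p,1]; x,y=q[0]/-q[2],-q[1]/-q[2]; k=1+c['k1']*(x*x+y*y); return c['cx']+f(c)*x*k, c['cy']+f(c)*y*k
def save(c,fn): cv2.imwrite('pics/'+fn,c['color'][:,:,::-1])
E
python3 - <<'E'
from h import *
s=manip.read_state();print(s, manip.tip_reach)
for n in('scene','top'):
    c=shot(n);save(c,n+'1.png');print(n,c['W'][:3,3].round())
    for k in 'dispenser tray_hinge tray_bar gate_knob gate_index mark_tip jar jar_in ball0_center ball1_center rack bottle beaker'.split():
        for d in tip_of(k,n)[:3]: print(k,w(c,d['at']).round(1),round(d['confidence'],2))
E
```

```text
{'clock': 0.0, 'joints': array([-1.22461504e+00,  3.00465427e-01,  1.52159034e+00,  1.31441768e-05,
        1.32071797e+00, -6.65875950e-02]), 'qd': array([ 3.81411740e-04, -1.48704761e-03, -1.29522061e-03,  8.03159185e-04,
       -4.11488979e-05, -5.09007831e-05]), 'effort': array([-4.81856350e-04, -5.31804299e+01, -3.52737522e+01,  7.08152773e-02,
        2.43890437e-02, -9.59759427e-05]), 'eef_pos': array([ 220.55271298, -503.56967584,  223.88552086]), 'eef_rot': array([-3.14041503e+00, -9.12907000e-05,  4.12765571e-01]), 'wrist_force': array([-0.44332196, -0.03951347,  0.71689434]), 'moment': array([ 0.01985282,  0.0208096 , -0.06680034]), 'finger_gap': 94.06410132483175} 19.0
scene [1417.  686.  729.]
dispenser [ 5.881e+02  1.970e+01 -1.000e-01] 0.56
tray_hinge [590.3  42.3 139.7] 0.85
tray_bar [592.4 197.2 135.3] 0.82
gate_knob [585.6 -68.2 139.5] 0.46
gate_index [632.3 -65.5 103.8] 0.6
mark_tip [ 629.3 -119.7  102.8] 0.5
jar [589.3  21.6   8.7] 0.82
jar_in [588.2  22.6  13.1] 0.96
ball0_center [ 483.7 -441.     2.6] 0.24
rack [ 481.  -441.1    3.8] 0.79
bottle [402.  468.8  -1.8] 0.94
beaker [813.4 124.9   2.5] 0.82
top [ 508.   14. 1122.]
dispenser [597.9 195.4 136.4] 0.52
tray_hinge [591.1  37.1 129.8] 0.8
tray_bar [597.9 198.3 135.9] 0.55
tray_bar [571.  135.8 115.1] 0.21
gate_knob [583.6 -70.5 138.7] 0.67
gate_index [637.8 -68.5 105.5] 0.76
gate_index [586.3  19.9  15.5] 0.7
mark_tip [ 626.2 -114.2  109.4] 0.43
jar [584.2  20.1   9.4] 0.44
jar_in [585.2  21.4  12.8] 0.4
ball0_center [571.5 139.2 116.9] 0.61
ball0_center [397.1 469.4   6.6] 0.38
ball1_center [589.1 139.1 108.7] 0.6
rack [ 487.5 -439.1    3.2] 0.83
bottle [395.3 468.1   2.4] 0.79
beaker [810.1 124.3   1. ] 0.88
```

View pics/scene1.png

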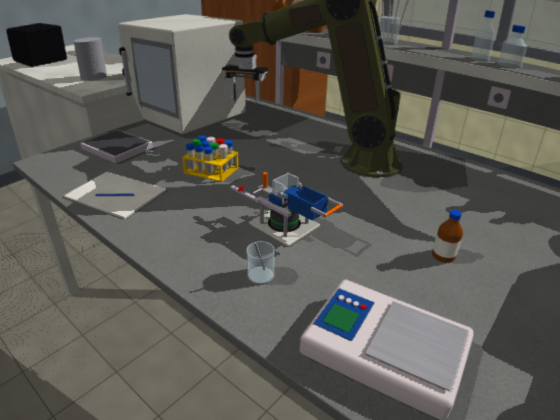

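View pics/top1.png

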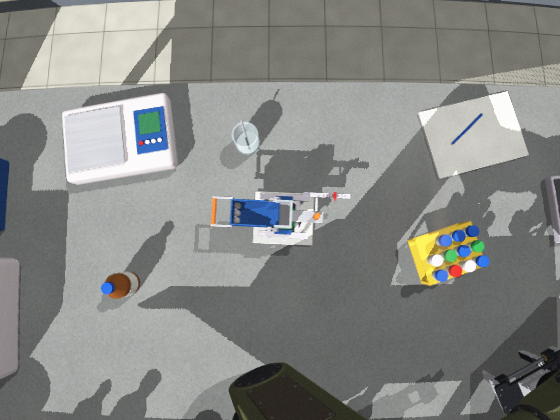

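The scene view shows the dispenser at about (290,205), with the orange bar on the right and the knob on the left. In the top view the bar is at (213,212), two balls show at about (237,212), the knob is at (317,216) and the red pointer at (335,196). All of them are clear of the bystanders. I'll move above the dispenser for a wrist view.

Call:
send_rows --plan '[{"travel": [0, 0, -20], "delta_rot": [0, 0, 8.7], "fingers": -1}, {"travel": [0, 0, -20], "delta_rot": [0, 0, 8.7], "fingers": -1}, {"travel": [0, 0, -20], "delta_rot": [0, 0, 8.7], "fingers": -1}, {"travel": [27, -50, -5], "delta_rot": [0, 0, 0], "fingers": -0.5}, {"travel": [27, -50, -5], "delta_rot": [0, 0, 0], "fingers": -0.5}, {"travel": [27, -50, -5], "delta_rot": [0, 0, 0], "fingers": -0.5}, {"travel": [27, -50, -5], "delta_rot": [0, 0, 0], "fingers": -0.5}, {"travel": [27, -50, -5], "delta_rot": [0, 0, 0], "fingers": -0.5}, {"travel": [27, -50, -5], "delta_rot": [0, 0, 0], "fingers": -0.5}, {"travel": [27, -50, -5], "delta_rot": [0, 0, 0], "fingers": -0.5}, {"travel": [27, -50, -5], "delta_rot": [0, 0, 0], "fingers": -0.5}, {"travel": [27, -50, -5], "delta_rot": [0, 0, 0], "fingers": -0.4}, {"travel": [27, -50, -5], "delta_rot": [0, 0, 0], "fingers": -0.3}, {"travel": [27, -50, -5], "delta_rot": [0, 0, 0], "fingers": -0.3}, {"travel": [27, -50, -5], "delta_rot": [0, 0, 0], "fingers": -0.3}, {"travel": [0, 0, 0], "delta_rot": [0, 0, 0], "fingers": -0.3}, {"travel": [0, 0, 0], "delta_rot": [0, 0, 0], "fingers": -0.3}]'

```text
clock: 3.52
eef_pos: [569.8, 81.5, 344.2]
eef_rot: [3.141, 0.0, -0.043]
wrist_force: [-0.9, -1.1, -0.4]
finger_gap: 60.9
```

```bash
python3 - <<'E'
from h import *
s=manip.read_state();print(s['eef_pos'],s['eef_rot'],s['joints'],s['finger_gap'])
c=shot('wrist');save(c,'w1.png');print(c['tool_from_camera'].round(2))
for k in 'dispenser tray_hinge tray_bar gate_knob gate_index mark_tip jar_in ball0_center'.split():
    for d in tip_of(k,'wrist')[:3]: print(k,w(c,d['at']).round(1),round(d['confidence'],2))
E
```

```text
[569.78606963  81.53404948 344.19500831] [ 3.14133955e+00  4.96316968e-04 -4.25024553e-02] [ 7.85849843e-02  3.02126974e-01  1.24513097e+00 -1.91357386e-04
  1.59485797e+00  1.69187915e+00] 60.854101643491624
[[   0.      0.96    0.27   76.96]
 [   1.     -0.     -0.      0.17]
 [  -0.      0.27   -0.96 -160.45]
 [   0.      0.      0.      1.  ]]
dispenser [5.889e+02 2.190e+01 3.000e-01] 0.95
dispenser [633.  -69.6 105.3] 0.36
tray_hinge [586.4  35.2 131.6] 0.57
tray_bar [593.5 196.  137.1] 0.59
gate_knob [580.4 -67.1 137. ] 0.98
gate_knob [597.7 143.2 109.6] 0.34
gate_index [630.1 -68.6 104.7] 0.58
mark_tip [ 627.6 -117.3  107.2] 0.59
jar_in [595.9 141.2 109.9] 0.52
ball0_center [574.  143.2 112.2] 0.72
```

View pics/w1.png

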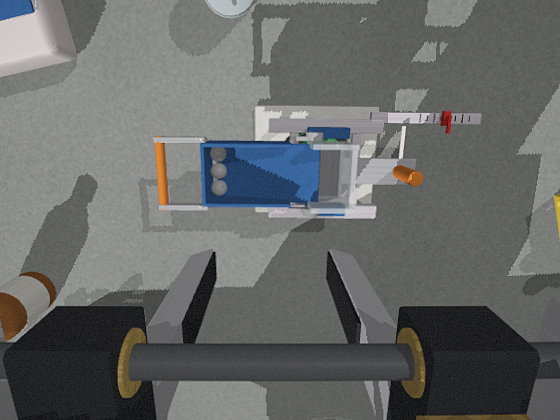

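The wrist picture shows the bar at about (161,172), three balls at (219,170), the knob at (408,175), the white index line at (403,140) and the red pointer at (446,120). Next I'll measure the orange and red parts from depth.

```bash
cat >> h.py <<'E'
def cloud(c,m):
    v,u=np.nonzero(m&(c['z_map']>0)); z=c['z_map'][v,u]
    K=np.array([[f(c),0,c['cx']],[0,f(c),c['cy']],[0,0,1]])
    p=np.c_[u,v].astype(float); x=(p-[c['cx'],c['cy']])/f(c); y=x.copy()
    for _ in range(8): y=x/(1+c['k1']*(y**2).sum(1,keepdims=True))
    P=np.c_[y[:,0]*z,-y[:,1]*z,-z,np.ones(len(z))]; return (P@np.array(c['W']).T)[:,:3],u,v
def hue(c,lo,hi,s=130,vv=80):
    h=cv2.cvtColor(c['color'],cv2.COLOR_RGB2HSV).astype(int); return (h[...,0]>=lo)&(h[...,0]<=hi)&(h[...,1]>s)&(h[...,2]>vv)
E
cat > m.py <<'E'
from h import *
for n in ('wrist','top','scene'):
    c=shot(n)
    P,u,v=cloud(c,hue(c,6,16)); 
    for nm,ctr in(('bar',(595,197,136)),('knob',(582,-68,130))):
        g=(abs(P-ctr)<[45,25,40]).all(1); Q=P[g]
        if len(Q)<5: continue
        print(n,nm,len(Q),'med',np.median(Q,0).round(1),'min',np.percentile(Q,3,0).round(1),'max',np.percentile(Q,97,0).round(1), 'dir',np.linalg.svd(Q-Q.mean(0),full_matrices=False)[2][0].round(3))
        T=Q[Q[:,2]>np.percentile(Q[:,2],97)-4];print('   top',T.mean(0).round(1),len(T))
    m=hue(c,0,4)|hue(c,174,180);P,u,v=cloud(c,m)
    g=(abs(P-[630,-117,107])<[35,30,25]).all(1);Q=P[g]
    if len(Q): print(n,'red',len(Q),Q.mean(0).round(1),np.percentile(Q,3,0).round(1),np.percentile(Q,97,0).round(1),'tip',Q[Q[:,0]<Q[:,0].min()+6].mean(0).round(1))
E
python3 m.py; python3 -c "
import cv2;a=cv2.imread('pics/w1.png')[90:215,350:490];cv2.imwrite('pics/w1c.png',cv2.resize(a,None,fx=5,fy=4.8,interpolation=cv2.INTER_CUBIC))"
```

```text
wrist bar 570 med [597.3 195.2 140.5] min [565.6 190.8 137.6] max [627.2 200.6 142.3] dir [-0.999  0.052  0.006]
   top [596.9 195.6 140.6] 528
wrist knob 403 med [584.2 -61.3 148.5] min [576.8 -71.6 110.6] max [589.8 -57.9 155.5] dir [-0.063 -0.138  0.989]
   top [582.7 -65.2 154.2] 183
wrist red 168 [ 637.9 -115.4  106.8] [ 626.1 -119.5  100.8] [ 647.4 -112.4  112. ] tip [ 627.  -115.8  111.2]
top knob 34 med [581.5 -63.2 153.1] min [576.2 -70.6 121.6] max [589.1 -58.  155.4] dir [-0.206  0.102 -0.973]
   top [583.1 -64.3 153.5] 24
top red 18 [ 638.9 -115.7  106.9] [ 627.8 -118.6   99. ] [ 648.9 -112.9  114.4] tip [ 629.2 -114.3  110.2]
scene bar 73 med [602.8 200.2 140.1] min [565.9 193.6 133.2] max [637.3 203.8 142. ] dir [ 0.998 -0.066 -0.007]
   top [599.7 199.2 140.5] 54
scene knob 78 med [587.6 -59.8 133.7] min [578.3 -68.4 108.1] max [593.6 -55.9 154.7] dir [ 0.033  0.042 -0.999]
   top [583.9 -64.  153.6] 14
scene red 19 [ 641.4 -115.5  106.3] [ 631.5 -120.9   99.6] [ 648.2 -112.   112.7] tip [ 632.  -115.3  111.4]
```

View pics/w1c.png

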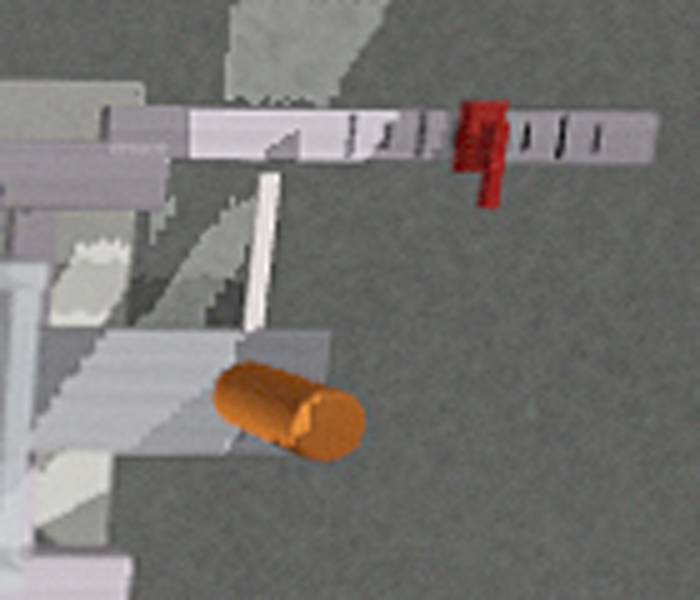

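Call:
send_rows --grip_force 15 --plan '[{"travel": [7, -39, 10], "delta_rot": [0, 0, 0.6], "fingers": 0.1}, {"travel": [7, -39, 30], "delta_rot": [0, 0, 0], "fingers": 0.1}, {"travel": [7, -38, 40], "delta_rot": [0, 0, 0], "fingers": 0.1}, {"travel": [0, 0, 40], "delta_rot": [0, 0, 0], "fingers": 0.1}, {"travel": [0, 0, 40], "delta_rot": [0, 0, 0], "fingers": 0.1}, {"travel": [0, 0, 0], "delta_rot": [0, 0, 0], "fingers": 0.1}, {"travel": [0, 0, 0], "delta_rot": [0, 0, 0], "fingers": 0.1}]'

```text
clock: 5.0
eef_pos: [597.4, 196.7, 186.5]
eef_rot: [-3.141, -0.002, -0.053]
wrist_force: [0.9, 0.5, -0.4]
finger_gap: 42.1
```

```bash
python3 - <<'E'
from h import *
s=manip.read_state();print(s['eef_pos'],s['eef_rot'],s['finger_gap'],s['wrist_force'])
c=shot('wrist');save(c,'w2.png')
P,u,v=cloud(c,hue(c,6,16));Q=P[(abs(P-[597,196,136])<[45,25,25]).all(1)]
print(len(Q),np.median(Q,0),Q.min(0),Q.max(0),np.linalg.svd(Q-Q.mean(0),full_matrices=False)[2][0])
E
```

```text
[597.35992936 196.7154186  186.45134808] [-3.14088533e+00 -2.13455913e-03 -5.33674809e-02] 42.14542129513505 [ 0.92039516  0.46860798 -0.44837449]
1491 [598.47186362 196.42054266 140.55960715] [557.23074948 190.242464   131.92963227] [635.37399044 202.32175814 142.84232   ] [-0.99872178  0.05030182  0.00495353]
```

View pics/w2.png

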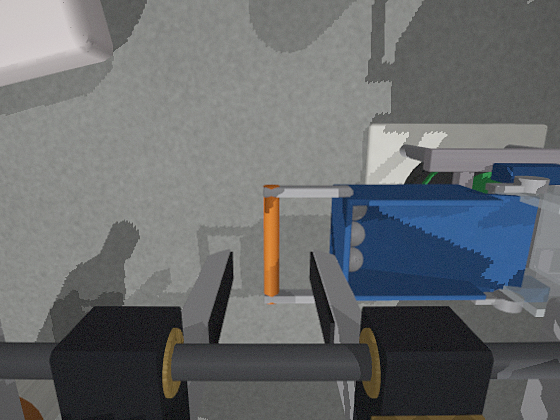

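The bar at (272,240) is centred between the open fingers at (225) and (318), and the end wall at (340) is clear. I'll descend and grip.

Call:
send_rows --grip_force 15 --plan '[{"travel": [0, 0, 17], "delta_rot": [0, 0, 0], "fingers": 0.1}, {"travel": [0, 0, 17], "delta_rot": [0, 0, 0], "fingers": 0.1}, {"travel": [0, 0, 16], "delta_rot": [0, 0, 0], "fingers": 0.1}, {"travel": [0, 0, 0], "delta_rot": [0, 0, 0], "fingers": 1}, {"travel": [0, 0, 0], "delta_rot": [0, 0, 0], "fingers": 1}, {"travel": [0, 0, 0], "delta_rot": [0, 0, 0], "fingers": 1}, {"travel": [0, 0, 0], "delta_rot": [0, 0, 0], "fingers": 1}, {"travel": [0, 0, 0], "delta_rot": [0, 0, 0], "fingers": 1}]'

```text
clock: 6.05
eef_pos: [596.9, 196.7, 134.9]
eef_rot: [-3.141, -0.001, -0.053]
wrist_force: [0.7, 0.5, 1.9]
finger_gap: 9.4
```

Call:
send_rows --plan '[{"travel": [0, 0.6, -13.9], "delta_rot": [0, 0, 0], "fingers": 1}, {"travel": [0, 1.8, -13.9], "delta_rot": [0, 0, 0], "fingers": 1}, {"travel": [0, 3.1, -13.6], "delta_rot": [0, 0, 0], "fingers": 1}, {"travel": [0, 4.1, -13.3], "delta_rot": [0, 0, 0], "fingers": 1}, {"travel": [0, 5.4, -12.9], "delta_rot": [0, 0, 0], "fingers": 1}, {"travel": [0, 3.2, -6.2], "delta_rot": [0, 0, 0], "fingers": 1}, {"travel": [0, 3.2, -6.2], "delta_rot": [0, 0, 0], "fingers": 1}, {"travel": [0, 3.7, -5.9], "delta_rot": [0, 0, 0], "fingers": 1}, {"travel": [0, 3.8, -5.9], "delta_rot": [0, 0, 0], "fingers": 1}, {"travel": [0, 8.5, -11], "delta_rot": [0, 0, 0], "fingers": 1}, {"travel": [0, 9.5, -10.3], "delta_rot": [0, 0, 0], "fingers": 1}, {"travel": [0, 0, 0], "delta_rot": [0, 0, 0], "fingers": 1}, {"travel": [0, 0, 0], "delta_rot": [0, 0, 0], "fingers": 1}, {"travel": [0, 0, 0], "delta_rot": [0, 0, 0], "fingers": 1}, {"travel": [0, 0, 0], "delta_rot": [0, 0, 0], "fingers": 1}, {"travel": [0, 0, 0], "delta_rot": [0, 0, 0], "fingers": 1}, {"travel": [0, 0, 0], "delta_rot": [0, 0, 0], "fingers": 1}, {"travel": [0, 0, 0], "delta_rot": [0, 0, 0], "fingers": 1}, {"travel": [0, 0, 0], "delta_rot": [0, 0, 0], "fingers": 1}, {"travel": [0, 0, 0], "delta_rot": [0, 0, 0], "fingers": 1}]'

```text
clock: 8.55
eef_pos: [594.5, 151.1, 250.3]
eef_rot: [-3.138, -0.004, -0.052]
wrist_force: [-0.4, 9.2, 11.6]
finger_gap: 9.4
```

```bash
python3 - <<'E'
from h import *
s=manip.read_state();print(s['eef_pos'],s['finger_gap'],s['wrist_force'])
ims=[]
for n in('wrist','scene'):
    c=shot(n)
    for k in ('ball0_center','ball1_center','ball2_center','tray_bar','tray_hinge'):
        for d in tip_of(k,n)[:3]: print(n,k,w(c,d['at']).round(1),round(d['confidence'],2))
    im=c['color'][:,:,::-1]
    if n=='scene': im=cv2.resize(im[150:250,220:360],(560,400))
    else: im=cv2.resize(im[60:340,200:],(476,370))
    cv2.imwrite(f'pics/{n}3.png',im)
E
```

```text
[594.53126413 151.13260331 250.26176956] 9.368486250611829 [-0.38541627  9.2222151  11.64761698]
wrist ball1_center [591.   15.9 110.2] 0.86
wrist ball2_center [402.1 465.8   2.2] 0.69
wrist ball2_center [605.1  11.8 113.8] 0.64
wrist tray_bar [592.9 149.  252.8] 0.58
wrist tray_hinge [583.4  36.6 135. ] 0.93
scene tray_bar [593.1 151.4 244. ] 0.77
scene tray_hinge [592.8  41.  137.3] 0.73
scene tray_hinge [635.2 -67.7 105. ] 0.26
```

View pics/wrist3.png

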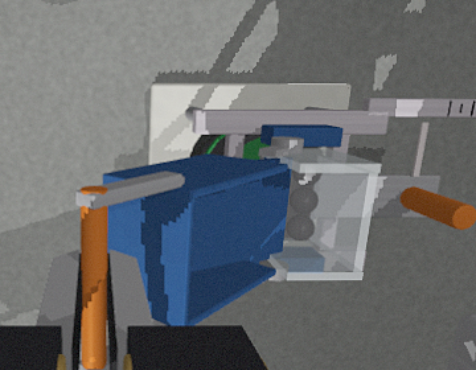

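The tray is up at about 46°. Two balls show in the chamber at about (303,200) and (298,228), and the third may be hidden. I'll check from the top camera.

```bash
python3 - <<'E'
from h import *
c=shot('top')
for k in ('ball0_center','ball1_center','ball2_center'):
    for d in tip_of(k,'top')[:4]: print(k,w(c,d['at']).round(1),round(d['confidence'],2))
x,y=map(int,pix(c,[590,18,113]));print(x,y)
a=cv2.resize(c['color'][y-40:y+40,x-50:x+50,::-1],(400,320),interpolation=cv2.INTER_CUBIC)
c=shot('wrist');b=cv2.resize(c['color'][150:290,380:500,::-1],(340,400),interpolation=cv2.INTER_CUBIC)
o=np.zeros((400,750,3),np.uint8);o[:320,:400]=a;o[:,410:]=b;cv2.imwrite('pics/t4.png',o)
E
```

```text
ball0_center [567.   11.8 115.5] 0.39
ball0_center [399.6 468.5   4.4] 0.31
ball1_center [ 8.095e+02  1.258e+02 -2.000e-01] 0.47
ball1_center [586.4  11.2 112.5] 0.39
ball2_center [603.    9.6 111.6] 0.4
283 214
```

View pics/t4.png

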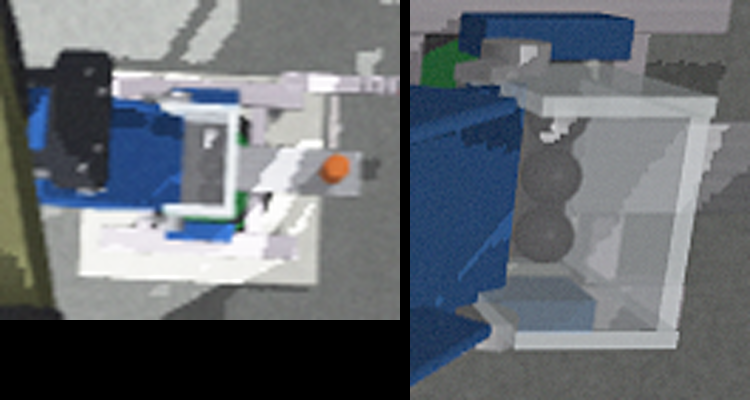

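The top camera's network finds three balls in a row in the chamber (x≈567/586/603, y≈11, z≈113). I'll bring the tray back down along the same arc.

Call:
send_rows --plan '[{"travel": [0, -9.5, 10.3], "delta_rot": [0, 0, 0], "fingers": 1}, {"travel": [0, -8.5, 11], "delta_rot": [0, 0, 0], "fingers": 1}, {"travel": [0, -7.5, 11.8], "delta_rot": [0, 0, 0], "fingers": 1}, {"travel": [0, -6.4, 12.4], "delta_rot": [0, 0, 0], "fingers": 1}, {"travel": [0, -5.4, 12.9], "delta_rot": [0, 0, 0], "fingers": 1}, {"travel": [0, -4.1, 13.3], "delta_rot": [0, 0, 0], "fingers": 1}, {"travel": [0, -3.1, 13.6], "delta_rot": [0, 0, 0], "fingers": 1}, {"travel": [0, -1.8, 13.9], "delta_rot": [0, 0, 0], "fingers": 1}, {"travel": [0, -0.4, 8], "delta_rot": [0, 0, 0], "fingers": 1}, {"travel": [0, -0.2, 5.9], "delta_rot": [0, 0, 0], "fingers": 1}, {"travel": [0, 0, 1], "delta_rot": [0, 0, 0], "fingers": 1}, {"travel": [0, 0, 0], "delta_rot": [0, 0, 0], "fingers": 1}, {"travel": [0, 0, 0], "delta_rot": [0, 0, 0], "fingers": 1}]'

```text
clock: 11.02
eef_pos: [597.0, 196.7, 134.1]
eef_rot: [-3.141, -0.001, -0.053]
wrist_force: [-0.4, 3.6, 9.4]
finger_gap: 9.6
```

Call:
send_rows --plan '[{"travel": [0, 0, -1], "delta_rot": [0, 0, 0], "fingers": 0.1}, {"travel": [0, 0, 0], "delta_rot": [0, 0, 0], "fingers": 0.1}, {"travel": [0, 0, 0], "delta_rot": [0, 0, 0], "fingers": 0.1}, {"travel": [0, 0, -20], "delta_rot": [0, 0, 0], "fingers": 0.1}, {"travel": [0, 0, -40], "delta_rot": [0, 0, 0], "fingers": 0.1}, {"travel": [0, 0, -50], "delta_rot": [0, 0, 0], "fingers": 0.1}, {"travel": [0, 40, -20], "delta_rot": [0, 0, 0], "fingers": 0.1}, {"travel": [0, 45, 0], "delta_rot": [0, 0, 0], "fingers": 0.1}, {"travel": [0, 45, 0], "delta_rot": [0, 0, 0], "fingers": 0.1}, {"travel": [0, 45, 0], "delta_rot": [0, 0, 0], "fingers": 0.1}, {"travel": [0, 45, 0], "delta_rot": [0, 0, 0], "fingers": 0.1}, {"travel": [0, 42, 0], "delta_rot": [0, 0, 0], "fingers": 0.1}, {"travel": [0, 0, 0], "delta_rot": [0, 0, 0], "fingers": 0.1}, {"travel": [0, 0, 0], "delta_rot": [0, 0, 0], "fingers": 0.1}]'

```text
clock: 12.78
eef_pos: [582.7, -64.6, 264.3]
eef_rot: [-3.141, 0.0, -0.053]
wrist_force: [0.2, 0.1, -0.6]
finger_gap: 42.3
```

```bash
python3 m.py; python3 - <<'E'
from h import *
s=manip.read_state();print(s['eef_pos'],s['eef_rot'],s['finger_gap'],s['wrist_force'])
c=shot('wrist');save(c,'w5.png')
for n in('wrist','scene','top'):
    c=shot(n)
    for k in ('ball0_center','ball1_center','ball2_center','tray_bar','gate_knob','gate_index','mark_tip'):
        for d in tip_of(k,n)[:2]: print(n,k,w(c,d['at']).round(1),round(d['confidence'],2))
E
```

```text
wrist knob 452 med [586.7 -66.2 153.3] min [577.2 -72.8 110.2] max [589.9 -59.6 155.5] dir [-0.152 -0.007  0.988]
   top [583.2 -66.3 154.2] 258
wrist red 193 [ 638.3 -116.2  107.3] [ 625.8 -120.2  103.3] [ 647.4 -112.7  112.2] tip [ 626.9 -116.   111.5]
top bar 82 med [596.4 195.8 140. ] min [565.8 192.5 135.8] max [628.3 200.6 143.5] dir [-0.999  0.05  -0.004]
   top [600.1 195.9 141.5] 45
scene bar 71 med [600.3 200.4 139.2] min [565.8 192.7 132.3] max [636.7 203.6 144. ] dir [ 0.998 -0.062 -0.004]
   top [602.5 198.9 142.1] 26
scene knob 78 med [587.9 -60.1 133.2] min [578.7 -67.5 108.1] max [593.6 -56.2 156.1] dir [ 0.012  0.023 -1.   ]
   top [585.9 -63.3 155.1] 12
scene red 19 [ 641.2 -115.7  106.1] [ 631.  -120.2  100.6] [ 649.4 -111.   112.2] tip [ 632.5 -116.3  109.8]
[582.84287025 -64.00422061 264.40757705] [-3.14153795e+00  1.39466657e-04 -5.19382862e-02] 42.37338536891518 [ 0.60206836 -0.10317312 -0.5897406 ]
wrist ball0_center [566.2  15.1 114. ] 0.62
wrist ball1_center [592.2  15.1 110.4] 0.43
wrist ball2_center [605.5   8.7 115.5] 0.59
wrist ball2_center [590.4  14.4 110.4] 0.49
wrist gate_knob [580.8 -68.7 136.6] 0.71
wrist gate_knob [ 629.8 -116.5  105.4] 0.25
wrist gate_index [632.3 -66.3 107.6] 0.82
wrist mark_tip [ 628.  -116.8  103.8] 0.58
wrist mark_tip [591.4  15.9 112.1] 0.31
scene tray_bar [594.1 199.7 131. ] 0.68
scene gate_knob [586.   22.1   8.7] 0.65
scene gate_knob [585.9 -66.4 139.3] 0.46
scene gate_index [633.8 -69.2 106. ] 0.5
scene mark_tip [ 632.  -116.9  105.8] 0.46
scene mark_tip [585.5 -67.1 139.3] 0.32
top tray_bar [598.9 197.6 139.1] 0.63
```

View pics/w5.png

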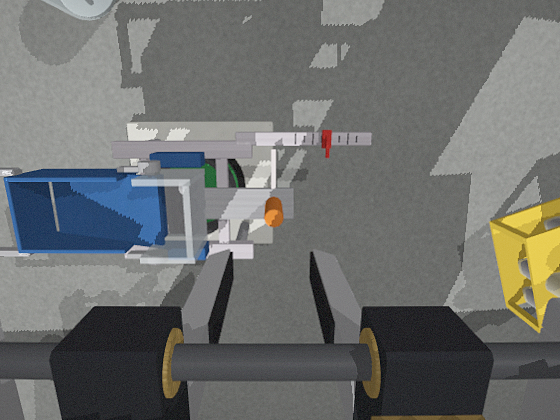

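The tray is empty and level, and the knob at (273,211) is centred between the fingers. The index line is at (274,168) and the pointer at (326,145). I'll descend onto the knob and grip it.

Call:
send_rows --grip_force 35 --plan '[{"travel": [0, 1, 40], "delta_rot": [0, 0, 0], "fingers": 0.1}, {"travel": [0.5, 0.5, 30], "delta_rot": [0, 0, 0], "fingers": 0.1}, {"travel": [0, 0, 20], "delta_rot": [0, 0, 0], "fingers": 0.1}, {"travel": [0, 0, 20], "delta_rot": [0, 0, 0], "fingers": 0.1}, {"travel": [0, 0, 15], "delta_rot": [0, 0, 0], "fingers": 0.1}, {"travel": [0, 0, 0], "delta_rot": [0, 0, 0], "fingers": 1}, {"travel": [0, 0, 0], "delta_rot": [0, 0, 0], "fingers": 1}, {"travel": [0, 0, 0], "delta_rot": [0, 0, 0], "fingers": 1}, {"travel": [0, 0, 0], "delta_rot": [0, 0, 0], "fingers": 1}]'

```text
clock: 15.3
eef_pos: [583.6, -66.1, 140.2]
eef_rot: [-3.141, -0.001, -0.053]
wrist_force: [-0.1, 4.3, 4.2]
finger_gap: 15.4
```

Call:
send_rows --plan '[{"travel": [0, 6, 0], "delta_rot": [0, 0, 0], "fingers": 1}, {"travel": [0, 8, 0], "delta_rot": [0, 0, 0], "fingers": 1}, {"travel": [0, 8, 0], "delta_rot": [0, 0, 0], "fingers": 1}, {"travel": [0, 8, 0], "delta_rot": [0, 0, 0], "fingers": 1}, {"travel": [0, 8, 0], "delta_rot": [0, 0, 0], "fingers": 1}, {"travel": [0, 6, 0], "delta_rot": [0, 0, 0], "fingers": 1}, {"travel": [0, 0, 0], "delta_rot": [0, 0, 0], "fingers": 1}, {"travel": [0, 0, 0], "delta_rot": [0, 0, 0], "fingers": 1}, {"travel": [0, 0, 0], "delta_rot": [0, 0, 0], "fingers": 1}]'

```text
clock: 16.42
eef_pos: [581.3, -109.3, 140.2]
eef_rot: [-3.14, -0.001, -0.053]
wrist_force: [0.2, 10.0, 4.5]
finger_gap: 15.3
```

```bash
cat > g.py <<'E'
from h import *; import sys
s=manip.read_state();print(s['eef_pos'],s['eef_rot'],s['finger_gap'],s['wrist_force'],s['clock'])
Y=np.array([.0525,.9986,0]);X=np.array([.9986,-.0525,0])
for n in('wrist','scene'):
    c=shot(n)
    for k in ('gate_index','mark_tip','ball0_center','ball1_center','ball2_center'):
        for d in tip_of(k,n)[:3]: p=w(c,d['at']);print(n,k,p.round(1),'yd',round(p@Y,1),round(d['confidence'],2))
    R,_,_=cloud(c,hue(c,0,4)|hue(c,174,180));R=R[(abs(R-[634,-116,107])<[22,20,12]).all(1)]
    h=cv2.cvtColor(c['color'],cv2.COLOR_RGB2HSV)
    for vm in (190,120):
        Wt,_,_=cloud(c,(h[...,1]<40)&(h[...,2]>vm)); t=Wt@X; 
        kx=np.array([583,-66,0])@X
        g=(t>kx+18)&(t<kx+49)&(abs(Wt[:,2]-105)<8)&(abs(Wt@Y+80)<15);Wl=Wt[g]
        if len(Wl): print(n,'white',len(Wl),'yd mean',(Wl@Y).mean().round(2),np.percentile(Wl@Y,[5,50,95]).round(1),'z',Wl[:,2].mean().round(1))
    if len(R):
        t=R@X; T=R[t<kx+52]; print(n,'red',len(R),'tip n',len(T),'x',(t.min()-kx).round(1),'yd',(T@Y).mean().round(2),np.percentile(T@Y,[5,50,95]).round(1),'z',T[:,2].mean().round(1))
    x,y=map(int,pix(c,[620,-112,105])); r=28 if n=='wrist' else 18
    a=c['color'][y-r:y+r,x-r:x+r,::-1]; cv2.imwrite(f'pics/g_{n}.png',cv2.resize(a,(380,380),interpolation=cv2.INTER_CUBIC))
cv2.imwrite('pics/'+sys.argv[1],np.hstack([cv2.imread('pics/g_wrist.png'),cv2.imread('pics/g_scene.png')]))
E
python3 g.py g1.png
```

```text
[ 581.31103378 -109.27945814  140.21332739] [-3.13988793e+00 -1.28757858e-03 -5.26528498e-02] 15.256475720210952 [0.15906136 9.98414144 4.5346459 ] 16.425
wrist mark_tip [ 629.7 -116.3  106. ] yd -83.1 0.68
wrist ball1_center [ 5.881e+02  2.050e+01 -5.000e-01] yd 51.3 0.27
wrist white 371 yd mean -78.74 [-80.5 -78.7 -77. ] z 106.4
wrist red 486 tip n 75 x 44.0 yd -83.54 [-84.8 -83.6 -82.5] z 111.0
scene gate_index [ 632.6 -111.9  105.9] yd -78.6 0.48
scene gate_index [ 631.7 -118.9  103.4] yd -85.6 0.28
scene mark_tip [ 633.4 -118.2  104.2] yd -84.8 0.45
scene red 22 tip n 3 x 47.7 yd -82.78 [-83.4 -83.2 -81.9] z 110.3
```

View pics/g1.png

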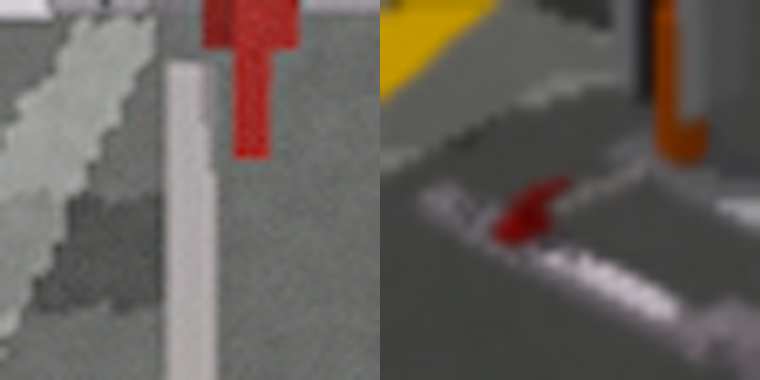

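The white line at (190) still stands about 5 mm short of the red tip at (252): −78.7 against −83.5 mm along the dispenser's y. I'll pull the rest.

Call:
send_rows --plan '[{"travel": [0, 2.4, 0], "delta_rot": [0, 0, 0], "fingers": 1}, {"travel": [0, 2.4, 0], "delta_rot": [0, 0, 0], "fingers": 1}, {"travel": [0, 0, 0], "delta_rot": [0, 0, 0], "fingers": 1}, {"travel": [0, 0, 0], "delta_rot": [0, 0, 0], "fingers": 1}, {"travel": [0, 0, 0], "delta_rot": [0, 0, 0], "fingers": 1}]'

```text
clock: 17.65
eef_pos: [581.1, -113.9, 140.2]
eef_rot: [-3.14, -0.001, -0.053]
wrist_force: [0.7, 11.2, 5.1]
finger_gap: 15.1
```

```bash
python3 g.py g2.png; python3 - <<'E'
from h import *
c=shot('top');x,y=map(int,pix(c,[588,0,60]))
for k in ('ball0_center','ball1_center','ball2_center'):
    for d in tip_of(k,'top')[:3]: print(k,w(c,d['at']).round(1),round(d['confidence'],2))
a=cv2.resize(c['color'][y-45:y+45,x-70:x+70,::-1],(380,244),interpolation=cv2.INTER_CUBIC)
c=shot('wrist');x,y=map(int,pix(c,[588,20,90]));b=c['color'][max(0,y-60):y+60,max(0,x-60):x+60,::-1];b=cv2.resize(b,(380,380))
o=np.zeros((760,760,3),np.uint8);o[:380]=cv2.imread('pics/g2.png');o[380:624,:380]=a;o[380:,380:]=b;cv2.imwrite('pics/g3.png',cv2.resize(o,(600,600)))
E
```

```text
[ 581.07495973 -113.94203931  140.23647192] [-3.13971485e+00 -1.29703658e-03 -5.25834293e-02] 15.057837182715287 [ 0.68990924 11.22716681  5.05695681] 17.65
wrist gate_index [ 634.7 -116.5  106.7] yd -83.0 0.73
wrist mark_tip [ 629.1 -118.4  107. ] yd -85.2 0.76
wrist white 294 yd mean -83.4 [-85.1 -83.4 -81.7] z 106.4
wrist red 492 tip n 75 x 43.9 yd -83.47 [-84.5 -83.4 -82.3] z 111.2
scene gate_index [ 633.3 -115.2  105. ] yd -81.8 0.77
scene mark_tip [ 632.1 -117.2  105. ] yd -83.8 0.39
scene ball1_center [589.7  23.1  13.8] yd 54.0 0.37
scene red 22 tip n 3 x 48.9 yd -83.73 [-86.2 -83.8 -81.2] z 110.1
ball0_center [ 488.3 -439.5    2.5] 0.49
ball2_center [ 484.7 -435.8    1.7] 0.61
```

View pics/g3.png

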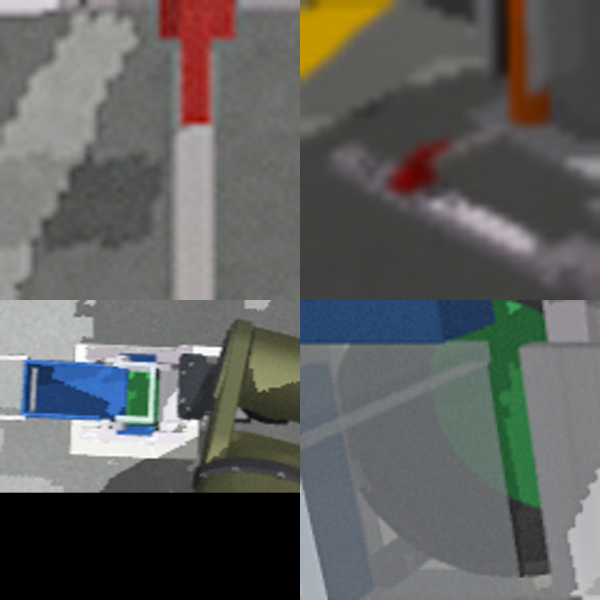

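The index line at (193,200) now lies in line with the red tip at (197,100): −83.4 against −83.5 mm. The chamber looks open and empty. I'll check where the balls went.

```bash
python3 - <<'E'
from h import *
c=shot('top');P,u,v=cloud(c,c['z_map']>0)
g=(abs(P[:,0]-588)<30)&(abs(P[:,1]-20)<25);print('top z hist',np.histogram(P[g][:,2],[-10,5,12,18,24,30,60,100,110,125,170]))
for i in np.nonzero(g&(P[:,2]<60))[0][::9]: print(P[i].round(),end=' ')
x,y=int(pix(c,[588,20,10])[0]),int(pix(c,[588,20,10])[1])
a=cv2.resize(c['color'][y-25:y+25,x-25:x+25,::-1],(400,400),interpolation=cv2.INTER_CUBIC)
c=shot('scene');x,y=map(int,pix(c,[588,20,50]))
for k in('jar','jar_in','dispenser','tray_bar','rack','bottle','beaker'):
    for d in tip_of(k,'scene')[:1]: print(k,w(c,d['at']).round(1),round(d['confidence'],2))
b=cv2.resize(c['color'][y-32:y+32,x-32:x+32,::-1],(400,400),interpolation=cv2.INTER_CUBIC)
cv2.imwrite('pics/j.png',np.hstack([a,b]))
E
```

```text
top z hist (array([  0,   0,   0,   0,   1, 202,   1,   4,   5, 218]), array([-10,   5,  12,  18,  24,  30,  60, 100, 110, 125, 170]))
[616.  31.  38.] [616.   6.  35.] [613.  11.  34.] [611.  17.  35.] [608.  23.  36.] [605.  28.  40.] [602.  31.  37.] [602.   6.  33.] [599.   9.  36.] [596.  12.  36.] [593.  14.  38.] [591.  20.  34.] [588.  26.  40.] [585.  31.  35.] [585.   6.  33.] [582.  12.  35.] [580.  17.  34.] [577.  23.  32.] [574.  28.  39.] [574.  -2.  33.] [571.  12.  34.] [568.  20.  36.] [566.   6.  35.] jar [585.4  21.2  11.8] 0.71
jar_in [587.9  22.9  14.7] 0.86
dispenser [587.8  21.9   5.2] 0.61
tray_bar [596.8 197.5 132.6] 0.93
rack [ 480.3 -438.9    1.8] 0.96
bottle [4.051e+02 4.671e+02 4.000e-01] 0.8
beaker [813.9 124.5   3.8] 0.9
```

View pics/j.png

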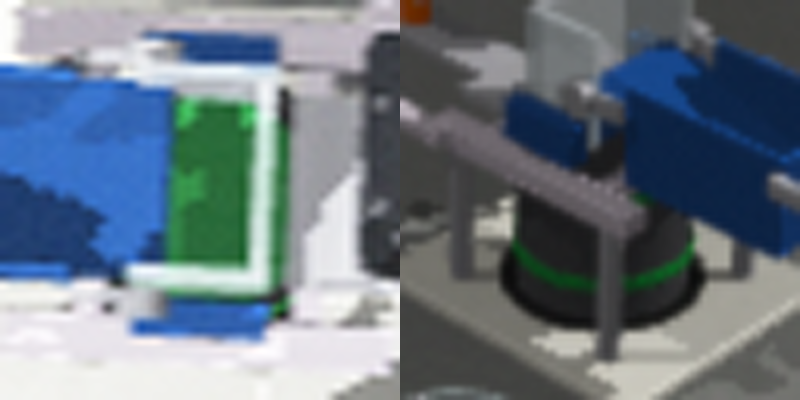

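The chamber is empty down to a flat green face inside the jar at z≈35 mm. That is the level of the jar's band, and it hides the floor where the balls would lie. No ball shows in any view, the index is on the pointer and the grip is holding, so I'll hand in.

```bash
python3 -c "
from cell import manip
s=manip.read_state();print(s['clock'],s['eef_pos'],s['finger_gap'],s['wrist_force']);print(manip.sign_off())"
```

```text
18.95 [ 581.07281592 -113.9439407   140.23159285] 14.913237627443696 [ 0.97250047 11.53182244  5.12204778]
the job is handed in; nothing more can be done
None
```

I raised the tray by its bar to about 46°, held it for a little over a second, and lowered it back onto its stop. I then pulled the gate to the red pointer and handed in at 19 s with the gripper still holding the knob.

**Checks that agreed**
- **Balls in the chamber:** with the tray up, the top camera found three balls in a row there, and afterwards the tray was empty and its bar back at level height.
- **Gate at the pointer:** the white index line measured −83.4 mm against −83.5 mm for the red tip along the dispenser's y. The gate is pulled about 48 mm, with about 11.5 N at the wrist.
- **Rest of the bench:** the jar, rack, bottle and beaker read the same positions as at the start, within the measuring error.

**Checks that were weaker or disagreed**
- **Balls in the jar not seen directly:** the view down the chamber ends at a flat green face inside the jar, at z about 35 mm, which hides its floor. I inferred the drop because the chamber is open and empty and no ball shows anywhere else.
- **Network points on the gate:** the trained networks' index and pointer points differed by about 2 mm, within their stated 4 mm error. I went by the colour and depth measurement and the close-up picture.
- **False ball sightings:** in the last checks the top camera's network also reported two balls at the rack (confidence 0.49 and 0.61). I took these as false, since it had made similar errors at the rack, bottle and beaker earlier.

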